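# Load and start the flask shaker

## Robot

A 7-joint arm with a two-finger parallel gripper is mounted at the origin on a cart in front of the work surface, level with it; the furniture and walls round the work are solid. World frame = base frame: x ahead of the robot, y to its left, z up, the work surface at z = 0. Lengths are in m, angles in rad, forces in N, time in s.
With the tool pointing down it reaches from about 0.4 to 0.85 m from the base axis. Payload 4.5 kg.
Tool frame: the origin (TCP) lies midway between the tips of the shut fingers; the grasp point (between the pads) lies arm.grip_point_offset behind it (arm.grip_point_offset is the distance from the TCP to the grasp point, in m); z points along the fingers, y is the line along which they close (so a half turn about z gives the same grasp; the last joint's range is limited). The gripper opens to 85 mm and grips with 20 to 120 N. Pads are 22 mm wide; open, the fingers measure 114 mm over their backs; the gripper's body (76 mm by 85 mm) begins 54 mm behind the grasp point. The pads swing forward as they close: fully open they stand 13 mm farther back than shut.
Start: joints at [1.341, 0.689, -0.195, 1.565, 0.157, 0.902, -0.215], TCP at [0.163, -0.603, 0.231] pointing down, gripper open.
Joint ranges: [-3.01, 3.01], [-0.46, 2.08], [-1.47, 1.51], [0.13, 2.56], [-1, 4.14], [0.04, 2.09], [-2.66, 2.66]. Speed limits (rad/s): [2.57, 2.57, 3.14, 3.14, 3.14, 3.14, 3.14].

## Interface

Orientations are given as a rotation vector (axis times angle).
In Python, from plant import arm, camera, spotter gives the robot as it stands.
- The arm moves only by the tool move_arm, never from a script. Its argument "plan" is a list of rows, each an object with "translation": the shift along the world's x, y, z in units of 25 mm (1.0 is 25 mm), a list of three; "roll": the turn about the world's z in units of 6 degrees (1.0 is 6 degrees). A call has 1 to 8 rows; each row is the pose to reach, as a shift and turn from the pose commanded when the call began; what a row does not reach only later rows make up. A row lasts 1/8 s, in which the tool goes at most 62.5 mm and 10.7 degrees, less where a joint would pass 70% of its speed; a pose out of reach is approached as far as the arm can. A call with a gripper value outside its range is refused whole. "jaw" is the closure, from -1 (fully open) to 1 (shut), set as the call begins (left out, the last holds). The fingers move at their own pace and stop on an object; "squeeze" is the grip in N (left out, the last holds). Time passes only in rows, so rows that repeat a pose let the fingers close. It gives the time, the measured TCP pose, the force, the opening and the grip force at its end, in the units of the state.
- arm.sense(): the state, without advancing time (a new reading comes with each control period).
- camera(name): name is "scene" or "top"; returns a dict with "img" (384x512x3 uint8, blue, green, red), "camera_matrix" (3x3 intrinsics, pixels), "dist" ([k1, k2, p1, p2, k3] as OpenCV has them; the pictures are not rectified), "origin" and "attitude" of the camera in the world. Camera axes: x right, y down, z forward; pixel columns grow to the right and rows downward; lengths in m; the calibration is good to about 2 mm. A picture is of the moment at which its call begins. There is no depth.
- arm.close_job(): hands the job in; it is judged then, once.
Trained networks look in the newest picture that a camera, given by its name, has taken for a name from the list of things; names that differ only in an ending like _2 or _b are one class to them, and where a whole thing is asked for, a point or a joint stands for the part that bears it (a point fixed in the world has none). Each returns a list of dicts, best first, with "p" (0 to 1); they miss things now and then, are a little off and sometimes report something else, mostly with a low value. They report only what shows in the picture. A call takes as long as a camera call.
- spotter.cut_out(camera, target): "region" (384x512 bool, what is visible of it) and "extent" ([left, top, right, bottom] in pixels, round what is visible of it).
- spotter.landmark_of(camera, target): "position" ([row, column] in pixels: a listed point, or the origin of a listed thing).
The state is a dict: "clock": time; "qpos": joint angles; "dq": joint speeds; "tau": joint torques, N m; "tool_pos": TCP position; "orientation": TCP orientation; "contact_force": force on the tool from outside, world axes, zero at the start; "torque": the same for the moment, N m; "grip_width": finger opening in m; "gripper_force": force on a finger pad.
Only numpy, scipy, OpenCV 4.12 (cv2) and the standard library are available. Lean on these libraries where they do the work, as an engineer would, in place of code of your own. Each camera call takes 0.05 s, during which the arm holds its last target. There are 200 camera calls.

## Task

Lay the smaller of the two culture flasks flat in the middle of the shaker's tray, its length along the fence, and slide the clamp bar until it holds the flask snugly against the fence. Then turn only the small inner knob of the console's concentric pair clockwise until its white line points at the one long tick, without shifting the wide outer ring, and last of all throw the start lever fully over, away from the robot. Leave everything else where it is.

Things in the scene. Friction and masses are not known exactly. Their poses are not given: they have to be found in the camera images.
- flask_mid (a point): centre of the body of the smaller culture flask (half-way up): a clear flat flask with a screw cap, lying flat, 52 mm wide (its x axis, the way to grasp it), 98 mm long over the cap (its y axis; the cap end is at -y), 24 mm high (z). The solid body reaches 42 mm to -y and 37 mm to +y of this point; weight about 35 g. It starts on the bench to the far left or far right; the other flask, 70 x 132 x 33 mm, starts on the other side.
- small_flask: the same smaller flask; origin on its underside, 12 mm to -y of flask_mid.
- large_flask: the larger flask, a bystander, 70 x 132 x 33 mm; origin at the centre of its underside.
- tape_roll: roll of tape, a bystander, 68 mm across, 20 mm high; origin at the centre of its underside.
- shaker: white shaker, fixed to the bench, 170 x 150 mm, origin under its centre on the bench, x pointing to its rear, y to its left. Its tray's rubber surface is at z = 75 mm. Across the rear edge of the tray (x = 69 mm at its inner face) stands a fence 22 mm above the rubber; across the front stands the clamp bar. The side ends of the tray are open, with only a low slide rod (6 mm thick, its top 5 mm over the rubber) at y = +-71 mm.
- tray_mid (a point): point on the rubber surface of the tray (75 mm above the bench), half-way between the fence and the clamp bar when that is fully open: 60 mm from each. Axes as the shaker's.
- clamp (a joint): the clamp bar's slide, m: 0 fully open (towards the robot), grows as it is pushed to the rear (shaker +x), 120 mm of room between bar and fence less this value; the flask is held snugly at about 0.068. It slides stiffly (1.5 N) and stays where it is left.
- clamp_tab (a point): top centre of the clamp bar's upright push tab: 10 mm thick along x, 50 mm wide along y, its top 50 mm above the rubber; the bar below it is 12 mm thick, 18 mm above the rubber and its face towards the flask is 6 mm to +x of this point. Moves with the bar.
- knob_grip (a point): point on the axis of the concentric knobs at the height to grip the inner knob, on the console's panel, which slopes 27 degrees (0.47 rad): z is the knobs' axis out of the panel (leaning towards the robot), x points up the slope, y to the left. The black inner knob is 38 mm across and reaches from 18 mm below to 12 mm above this point along z; under it the metal outer ring, 64 mm across (66 mm over its ribs), has its top 19 mm below this point and the panel 36 mm below.
- inner_knob (a joint): angle of the inner knob, rad, grows clockwise as seen facing the panel, range 0 to 2.4. Its white line points left (+y) at 0 and straight up the slope at the long tick at 1.60. Stiff (0.04 N m), stays where it is left.
- outer_ring (a joint): angle of the outer ring, rad, clockwise; its short black line points down the slope at 0. It turns very easily (0.02 N m), so a touch drags it.
- ring_mark (a point): outer end of the black line on the top of the outer ring, 31 mm from the axis.
- start_lever (a joint): start lever, rad: 0 leaning 0.35 rad down the slope towards the robot (off), 0.70 thrown fully over up the slope (on). Its pivot line is parallel to the panel's y. It turns easily (0.06 N m) and stays where it is left.
- start_lever_tip (a point): centre of the lever's black ball, 26 mm across, 50 mm from the pivot. It stands about 70 mm out of the panel at either end of its throw and moves 34 mm up the slope (knob_grip's +x). Its pivot is 105 mm to the right (-y) and 31 mm up the slope (+x) of the knobs' axis, on a block 70 x 50 x 25 mm.

How it is judged:
On the way, in this order (a step that is already met when the one before it is completed fails the run):
1. the smaller flask lies flat on the tray, let go (horizontal distance between flask_mid and tray_mid below 0.05 m and z of flask_mid in the frame of shaker between 0.08 and 0.092 m and contact force between the fingers and small_flask below 0.1 N), for 0.2 s.
2. the clamp bar holds it against the fence (value of joint clamp above 0.063 m and x of flask_mid in the frame of shaker above 0.037 m), for 0.2 s.
3. the inner knob points at the long tick (value of joint inner_knob between 1.46 and 1.74 rad), for 0.2 s.
4. the start lever is thrown over (value of joint start_lever above 0.58 rad), for 0.2 s.
At the end, for the whole second after the job is handed in: Smaller flask flat on the tray, along the fence (7 deg), within 32 mm of mid-tray sideways and 6 mm of the fence; clamp at 0.063 m or more; inner knob at 1.46 to 1.74 rad; outer ring shifted under 6 mm at its rim; lever over 0.58 rad; larger flask and tape roll moved under 40 mm (all of step 2 and all of step 3 and x of flask_mid in the frame of shaker below 0.049 m and y of flask_mid in the frame of shaker between -0.032 and 0.032 m and z of flask_mid in the frame of shaker between 0.082 and 0.092 m and angle between flask_mid's own z axis and vertical below 0.12 rad and angle between the y axis of flask_mid and the y axis of shaker, either way round below 0.12 rad and linear speed of small_flask below 0.02 m/s and distance of ring_mark from where it was at the start of the episode below 0.006 m and value of joint start_lever above 0.58 rad); the robot touches nothing.
It fails at once if the outer ring is turned (more than 6 mm at its rim) (distance of ring_mark from where it was at the start of the episode above 0.006 m).
It fails at once if the larger flask or the tape roll is moved by more than 40 mm (distance of any of large_flask, tape_roll from where it was at the start of the episode above 0.04 m).
It also fails if it takes over 64 s, if anything falls off the work surface, if the arm or the gripper's body presses on something with over 40 N, if the wrist force passes 120 N, or if a joint passes its speed limit or range.

## Working session

There is one attempt and no reset: what is moved stays moved. The work goes in short steps, Python scripts to look and compute and a tool call to move; the robot and the scene stay as the last step left them, time stands still between calls to the robot, and variables do not carry over. Pictures are saved under pics/ and viewed, at most 10 in all, crops included, and the job is handed in when it is done.

Besides the shell and the picture viewer there is one more tool, called in YAML: its name, and indented under it one key for each argument. move_arm: Moves the arm, as the interface text tells. Its arguments: {"type":"object","properties":{"plan":{"type":"array","items":{"type":"object","properties":{"translation":{"type":"array","items":{"type":"number"}},"roll":{"type":"number"}}}},"jaw":{"type":"number"},"squeeze":{"type":"number"}},"required":["plan"]}

```bash
ls; mkdir -p pics
cat > h.py <<'E'
import numpy as np, cv2
from plant import arm, camera, spotter
from scipy.spatial.transform import Rotation as R
def ray(c,px):
    u=cv2.undistortPoints(np.array([[px]],float),np.array(c["camera_matrix"]),np.array(c["dist"]))[0,0]
    a=np.array(c["attitude"]);
    M=R.from_rotvec(a).as_matrix() if a.size==3 else a
    return np.array(c["origin"]),M@np.array([u[0],u[1],1.])
def onz(c,px,z):
    o,d=ray(c,px); return o+d*(z-o[2])/d[2]
def tri(rays):
    A=0;b=0
    for o,d in rays:
        d=d/np.linalg.norm(d);P=np.eye(3)-np.outer(d,d);A=A+P;b=b+P@o
    x=np.linalg.solve(A,b)
    return x,[round(float(np.linalg.norm(np.cross(x-o,d/np.linalg.norm(d)))),4) for o,d in rays]
E
python3 - <<'E'
from h import *
C={n:camera(n) for n in("scene","top")}
for n in C: cv2.imwrite(f"pics/{n}0.png",C[n]["img"]); print(n,C[n]["origin"],C[n]["attitude"])
for t in["flask_mid","small_flask","large_flask","tape_roll","shaker","tray_mid","clamp_tab","knob_grip","ring_mark","start_lever_tip"]:
    rs=[]
    for n in C:
        l=spotter.landmark_of(n,t)
        print(t,n,[(np.round(q["position"],1).tolist(),round(q["p"],2)) for q in l[:2]])
        if l: rs.append(ray(C[n],l[0]["position"][::-1]))
    if len(rs)==2: x,e=tri(rs);print("   ",x.round(4),e)
print(arm.sense(), arm.grip_point_offset)
E
```

```text
pics
scene [-0.12770261  1.11077699  1.01125576] [-0.66335722  2.51112655 -1.2971687 ]
top [0.29918906 0.00772166 1.18580525] [-2.13803242  2.10406959 -0.20777169]
flask_mid scene [([296.6, 223.9], 0.86)]
flask_mid top [([226.9, 134.7], 0.6)]
    [0.4174 0.382  0.0146] [0.0096, 0.0096]
small_flask scene [([293.5, 222.3], 0.9)]
small_flask top [([232.4, 145.3], 0.97)]
    [ 0.4183  0.3595 -0.0008] [0.0076, 0.0076]
large_flask scene [([165.0, 326.3], 0.98)]
large_flask top [([231.1, 376.4], 0.7)]
    [ 0.4262 -0.3626  0.02  ] [0.0016, 0.0016]
tape_roll scene [([222.0, 293.0], 0.52), ([294.9, 222.4], 0.42)]
tape_roll top [([241.1, 260.4], 0.7)]
    [ 0.3904 -0.0049  0.0092] [0.0, 0.0]
shaker scene [([187.9, 259.0], 0.59)]
shaker top [([181.0, 299.4], 0.93), ([169.5, 236.2], 0.64)]
    [ 0.5855 -0.1257  0.0031] [0.0021, 0.0021]
tray_mid scene [([168.0, 259.9], 0.64), ([165.6, 326.9], 0.18)]
tray_mid top [([174.9, 301.3], 0.77)]
    [ 0.5811 -0.1219  0.0926] [0.0005, 0.0005]
clamp_tab scene [([209.4, 209.7], 0.68), ([161.5, 272.3], 0.57)]
clamp_tab top [([185.3, 306.6], 0.73)]
    [ 0.688
[... 522 characters left out ...]
1.34083868,  0.68909123, -0.19457845,  1.56529628,  0.15729622,
        0.90248561, -0.21510556]), 'dq': array([-6.28927383e-04,  2.04780489e-04, -8.25442277e-04, -6.40799155e-05,
       -5.52417209e-04,  1.29896363e-03, -1.22562428e-03]), 'tau': array([-4.12980871e-04, -5.39543366e+01, -1.26697216e+00, -1.58881330e+01,
        9.96898249e-03,  1.45717400e-03, -1.80922592e-05]), 'tool_pos': array([ 0.16296709, -0.60341167,  0.23132264]), 'orientation': array([3.11421467e+00, 4.13092463e-01, 2.71056501e-05]), 'contact_force': array([-0.39698303,  0.09690896, -0.20661826]), 'torque': array([ 0.04235242,  0.0750385 , -0.02885707]), 'gripper_force': 0.0, 'grip_width': 0.08549559934402258} 0.0187
```

View pics/scene0.png

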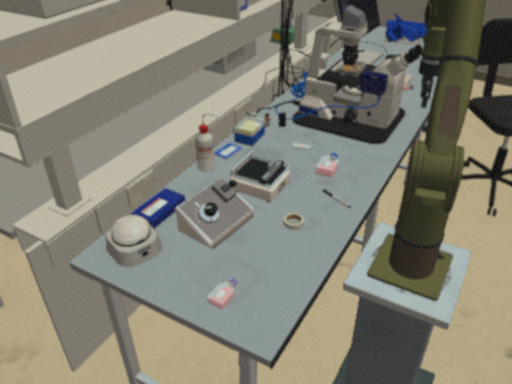

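View pics/top0.png

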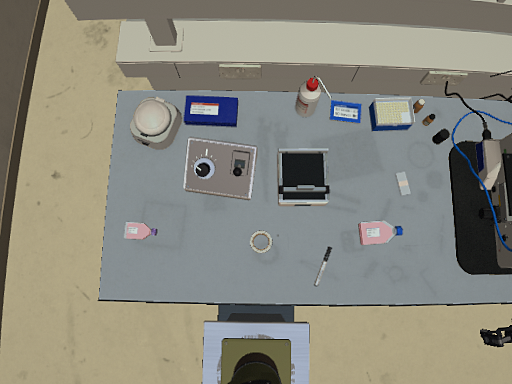

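The pictures show the small flask at top (141,231) with its cap to the right, shaker at (303,177), console at (220,168), tape at (261,241) and large flask at (380,232). Next I need yaws and finer positions.

Run:
```python
from h import *
C={n:camera(n) for n in("scene","top")}
im=C["top"]["img"]
a=cv2.resize(im[125:260,112:337],(800,480),interpolation=cv2.INTER_CUBIC)
cv2.imwrite("pics/topz.png",a)
b=cv2.resize(C["scene"]["img"][140:315,165:345],(617,600),interpolation=cv2.INTER_CUBIC)
cv2.imwrite("pics/scz.png",b)
print(C["top"]["camera_matrix"])
for t,z in[("small_flask",.012),("shaker",.075),("large_flask",.015),("knob_grip",.08),("start_lever_tip",.14)]:
  for n in C:
    l=spotter.cut_out(n,t)
    if not l: print(t,n,None);continue
    q=l[0];ys,xs=np.nonzero(q["region"])
    P=np.array([onz(C[n],(x,y),z)[:2] for x,y in zip(xs,ys)],np.float32)
    r=cv2.minAreaRect(P)
    print(t,n,round(q["p"],2),np.round(q["extent"]),"rect",np.round(r[0],4),np.round(r[1],4),round(r[2],1),"mean",P.mean(0).round(4))
```

```text
[[382.17124762   0.         257.29848203]
 [  0.         382.17124762 196.71639766]
 [  0.           0.           1.        ]]
small_flask scene None
small_flask top 0.75 [125. 222. 156. 240.] rect [0.4149 0.3659] [0.1017 0.0526] 86.0 mean [0.4148 0.3724]
shaker scene 0.86 [229. 155. 291. 202.] rect [ 0.5767 -0.1066] [0.2151 0.2384] 0.4 mean [ 0.5701 -0.1004]
shaker top 0.85 [280. 149. 332. 207.] rect [ 0.5816 -0.1283] [0.1766 0.154 ] 1.2 mean [ 0.5809 -0.1281]
large_flask scene 0.87 [313. 150. 338. 176.] rect [ 0.4295 -0.3819] [0.0805 0.1704] 9.7 mean [ 0.4268 -0.3722]
large_flask top 0.94 [354. 218. 405. 247.] rect [ 0.4232 -0.3775] [0.0772 0.1414] 6.0 mean [ 0.4223 -0.3677]
knob_grip scene 0.51 [200. 211. 218. 221.] rect [0.608  0.1748] [0.0509 0.0838] 78.9 mean [0.6046 0.1788]
knob_grip top 0.66 [186. 139. 257. 196.] rect [0.6037 0.1264] [0.2003 0.1541] 83.5 mean [0.6026 0.1223]
start_lever_tip scene 0.45 [226. 179. 234. 188.] rect [0.5828 0.0662] [0.0314 0.0496] 32.2 mean [0.5806 0.066 ]
start_lever_tip top None
```

View pics/topz.png

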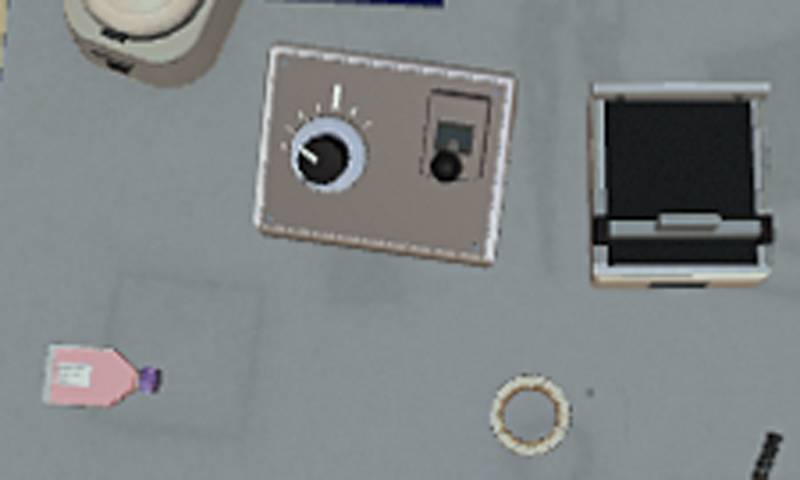

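View pics/scz.png

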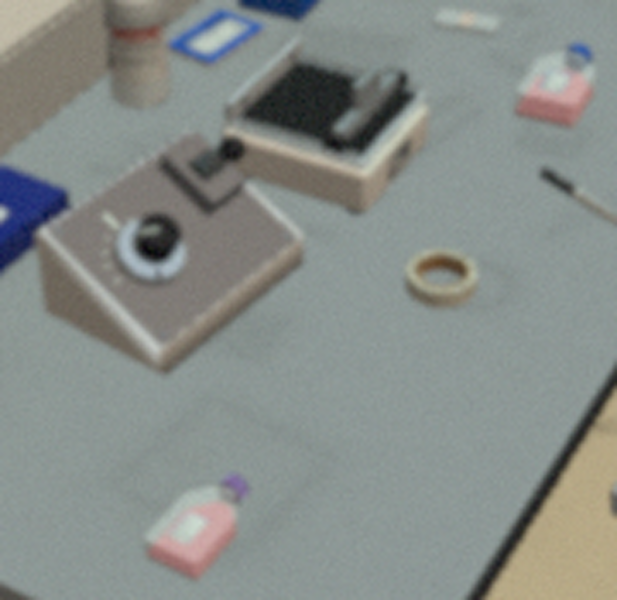

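The crops show the console turned about −7°, with the knob's white line pointing left and up, so it already stands partway. The clamp bar is near the tray's front. Next I turn hand-read pixels into positions.

Run:
```python
from h import *
C={n:camera(n) for n in("scene","top")}
T=lambda x,y:ray(C["top"],(112+(x+.5)/3.5556-.5,125+(y+.5)/3.5556-.5))
S=lambda x,y:ray(C["scene"],(165+(x+.5)/3.428-.5,140+(y+.5)/3.428-.5))
def Z(r,z): o,d=r; return (o+d*(z-o[2])/d[2]).round(4)
for n,t,s in[("knobtop",(323,158),(158,233)),("ring",(329,155),(153,247)),("ball",(446,165),(232,149)),("tabtop",(690,220),(372,100))]:
    x,e=tri([T(*t),S(*s)]);print(n,x.round(4),e)
print("fence L/R top",Z(T(592,90),.097),Z(T(770,88),.097))
print("rubber rear L/R",Z(T(606,101),.075),Z(T(752,101),.075),"front",Z(T(608,265),.075),Z(T(758,264),.075))
print("bar rear face top L/R",Z(T(608,220),.093),Z(T(758,218),.093))
print("tab back top L/R",Z(T(660,215),.125),Z(T(720,215),.125))
print("line",Z(T(318,160),.115),Z(T(301,150),.115),"tick",Z(T(336,108),.1),Z(T(336,88),.1))
print("console top edge",Z(T(275,45),.15),Z(T(517,75),.15),"bottom",Z(T(258,232),.06),Z(T(491,264),.06))
print("flask back edge",Z(T(48,345),.024),Z(T(46,404),.024),"side",Z(T(110,349),.024),Z(T(105,407),.024),"cap",Z(T(158,380),.012))
```

```text
knobtop [0.5891 0.1681 0.1091] [0.0, 0.0]
ring [0.5973 0.1662 0.0888] [0.0001, 0.0001]
ball [0.5754 0.0649 0.143 ] [0.0004, 0.0004]
tabtop [ 0.5411 -0.1359  0.0952] [0.0042, 0.0042]
fence L/R top [ 0.655 -0.053  0.097] [ 0.6598 -0.2031  0.097 ]
rubber rear L/R [ 0.6525 -0.0663  0.075 ] [ 0.655  -0.1915  0.075 ] front [ 0.5101 -0.0683  0.075 ] [ 0.513  -0.1938  0.075 ]
bar rear face top L/R [ 0.5444 -0.0669  0.093 ] [ 0.5483 -0.1913  0.093 ]
tab back top L/R [ 0.5421 -0.1065  0.125 ] [ 0.5429 -0.1548  0.125 ]
line [0.5858 0.1712 0.115 ] [0.5941 0.1856 0.115 ] tick [0.6349 0.1605 0.1   ] [0.6524 0.1613 0.1   ]
console top edge [0.6718 0.2052 0.15  ] [0.6491 0.0099 0.15  ] bottom [0.5366 0.228  0.06  ] [0.5122 0.0294 0.06  ]
flask back edge [0.4408 0.4146 0.024 ] [0.3895 0.4125 0.024 ] side [0.4385 0.3593 0.024 ] [0.3881 0.3603 0.024 ] cap [0.4136 0.3186 0.012 ]
```

move_arm:
  plan:
    - {"translation":[2,2,0.5],"roll":0}
    - {"translation":[4,4,0.5],"roll":1}
    - {"translation":[6,6,0.5],"roll":2}
    - {"translation":[8,8,0.5],"roll":3}
    - {"translation":[10,10,0.5],"roll":4}
    - {"translation":[12,12,0.5],"roll":5}
    - {"translation":[13,14,0.5],"roll":6}
    - {"translation":[13.5,16,0.5],"roll":7}
  jaw: -1

```text
clock: 2.8
tool_pos: [0.4905, -0.2291, 0.244]
orientation: [2.756, 1.506, 0.002]
contact_force: [0.4, 0.7, -0.2]
grip_width: 0.0853
gripper_force: 0.0
```

move_arm:
  plan:
    - {"translation":[-0.3,2.4,0],"roll":0.6}
    - {"translation":[-0.6,4.8,0],"roll":1.2}
    - {"translation":[-0.9,7.2,0],"roll":1.8}
    - {"translation":[-1.2,9.6,0],"roll":2.4}
    - {"translation":[-1.5,12,0],"roll":3}
    - {"translation":[-2,14.4,0],"roll":3.6}
    - {"translation":[-2.4,16.8,0],"roll":4.2}
    - {"translation":[-2.7,19.2,0],"roll":4.9}

```text
clock: 3.8
tool_pos: [0.4208, 0.2512, 0.2441]
orientation: [2.285, 2.155, 0.001]
contact_force: [1.1, 0.3, -0.2]
grip_width: 0.0853
gripper_force: 0.0
```

move_arm:
  plan:
    - {"translation":[-0.25,2.3,-0.5],"roll":0}
    - {"translation":[-0.25,4.2,-1.8],"roll":0}
    - {"translation":[-0.25,5,-4],"roll":0}
    - {"translation":[-0.25,5.04,-6],"roll":0}
    - {"translation":[-0.25,5.04,-7.5],"roll":0}
    - {"translation":[-0.25,5.04,-8.7],"roll":0}
    - {"translation":[-0.25,5.04,-9.6],"roll":0}
    - {"translation":[-0.25,5.04,-9.6],"roll":0}

```text
clock: 4.8
tool_pos: [0.4141, 0.3747, 0.0025]
orientation: [2.287, 2.153, -0.004]
contact_force: [0.9, 0.6, 0.9]
grip_width: 0.0853
gripper_force: 0.0
```

move_arm:
  plan:
    - {"translation":[0,0,0],"roll":0}
    - {"translation":[0,0,0],"roll":0}
    - {"translation":[0,0,0],"roll":0}
    - {"translation":[0,0,0],"roll":0}
  jaw: 0.5
  squeeze: 25

```text
clock: 5.3
tool_pos: [0.4156, 0.376, 0.0051]
orientation: [2.288, 2.153, 0.004]
contact_force: [-0.0, -0.7, 6.7]
grip_width: 0.051
gripper_force: 27.0
```

Run:
```python
from h import *
c=camera("top")
a=cv2.resize(c["img"][195:265,105:185],(640,560),interpolation=cv2.INTER_CUBIC)
cv2.imwrite("pics/grasp.png",a); s=arm.sense(); print(s["clock"],s["tool_pos"],s["grip_width"],s["gripper_force"])
```

```text
5.35 [0.41564952 0.37596982 0.00512767] 0.0510598877192338 27.02562759281136
```

View pics/grasp.png

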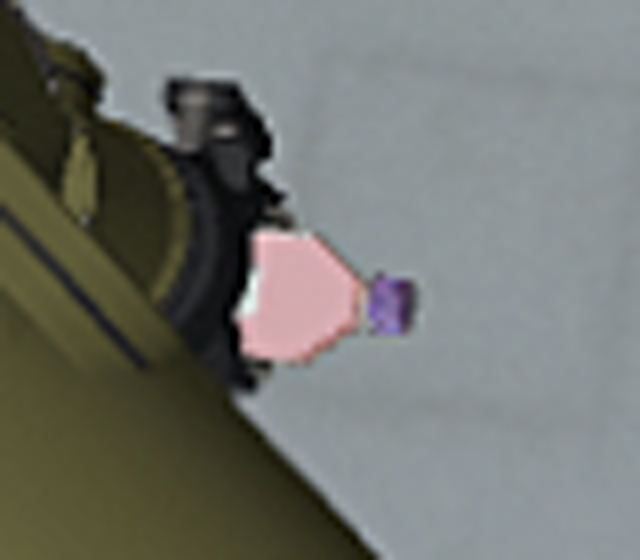

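Holding the flask firmly (51 mm opening, 27 N). Next I lift it and carry it over to the shaker.

move_arm:
  plan:
    - {"translation":[0,0,1.8],"roll":0}
    - {"translation":[0,-0.3,4.2],"roll":0}
    - {"translation":[0.3,-1,6.5],"roll":0}
    - {"translation":[0.9,-2.5,8.2],"roll":0.2}
    - {"translation":[1.6,-4.5,8.8],"roll":0.4}
    - {"translation":[2.3,-6.8,8.8],"roll":0.6}
    - {"translation":[3,-9,8.8],"roll":0.8}
    - {"translation":[3.7,-11.3,8.8],"roll":0.8}

```text
clock: 6.35
tool_pos: [0.5077, 0.091, 0.2244]
orientation: [2.195, 2.247, 0.001]
contact_force: [0.9, 0.2, -0.3]
grip_width: 0.0513
gripper_force: 26.7
```

move_arm:
  plan:
    - {"translation":[0.8,-2.2,0],"roll":0}
    - {"translation":[1.6,-4.3,0],"roll":0}
    - {"translation":[2.4,-6.4,0],"roll":0}
    - {"translation":[3,-8,0],"roll":0}
    - {"translation":[3.4,-8.8,0],"roll":0}
    - {"translation":[3.4,-8.8,-1.5],"roll":0}
    - {"translation":[3.4,-8.8,-2],"roll":0}
    - {"translation":[3.4,-8.8,-2],"roll":0}

```text
clock: 7.35
tool_pos: [0.5916, -0.1266, 0.1734]
orientation: [-2.194, -2.247, 0.002]
contact_force: [0.1, -0.7, 0.6]
grip_width: 0.0515
gripper_force: 26.7
```

move_arm:
  plan:
    - {"translation":[0.16,-0.05,-1.6],"roll":0}
    - {"translation":[0.16,-0.05,-2.8],"roll":0}
    - {"translation":[0.16,-0.05,-3.4],"roll":0}
    - {"translation":[0.16,-0.05,-3.6],"roll":0}
    - {"translation":[0.16,-0.05,-3.72],"roll":0}
    - {"translation":[0.16,-0.05,-3.72],"roll":0}

```text
clock: 8.1
tool_pos: [0.5969, -0.1284, 0.0816]
orientation: [2.195, 2.246, 0.001]
contact_force: [0.5, 1.2, -0.3]
grip_width: 0.0514
gripper_force: 26.7
```

move_arm:
  plan:
    - {"translation":[0,0,0],"roll":0}
    - {"translation":[0,0,0],"roll":0}
    - {"translation":[0,0,0],"roll":0}
  jaw: -0.5

```text
clock: 8.48
tool_pos: [0.5965, -0.1284, 0.081]
orientation: [2.196, 2.247, 0.0]
contact_force: [0.6, 0.2, -0.5]
grip_width: 0.064
gripper_force: 0.0
```

move_arm:
  plan:
    - {"translation":[0,0,0.5],"roll":0}
    - {"translation":[0,0,2],"roll":0}
    - {"translation":[-1,0,4.2],"roll":0}
    - {"translation":[-3,0,5],"roll":0}
    - {"translation":[-5,0,5],"roll":0}
    - {"translation":[-5.5,0,5],"roll":0}

```text
clock: 9.22
tool_pos: [0.4553, -0.1289, 0.2068]
orientation: [-2.196, -2.246, 0.005]
contact_force: [0.9, 0.8, 0.0]
grip_width: 0.0644
gripper_force: 0.0
```

Run:
```python
from h import *
c=camera("top"); d=camera("scene")
a=cv2.resize(c["img"][130:220,265:345],(480,540),interpolation=cv2.INTER_CUBIC)
b=cv2.resize(d["img"][145:210,215:300],(706,540),interpolation=cv2.INTER_CUBIC)[:,:310]
cv2.imwrite("pics/placed.png",np.hstack([a,b]))
for t,z in(("flask_mid",.087),("clamp_tab",.125)):
  for n,k in(("top",c),("scene",d)):
    l=spotter.landmark_of(n,t); print(t,n,[(np.round(onz(k,q["position"][::-1],z),4).tolist(),round(q["p"],2)) for q in l[:2]])
print(arm.sense()["tool_pos"])
```

```text
flask_mid top [([0.6058, -0.1253, 0.087], 0.68), ([0.5927, -0.119, 0.087], 0.47)]
flask_mid scene [([0.5884, -0.1147, 0.087], 0.55)]
clamp_tab top [([0.5425, -0.13, 0.125], 0.5), ([0.5895, -0.1178, 0.125], 0.37)]
clamp_tab scene [([0.5567, -0.0705, 0.125], 0.63), ([0.537, -0.1286, 0.125], 0.54)]
[ 0.46076394 -0.12809772  0.20594313]
```

View pics/placed.png

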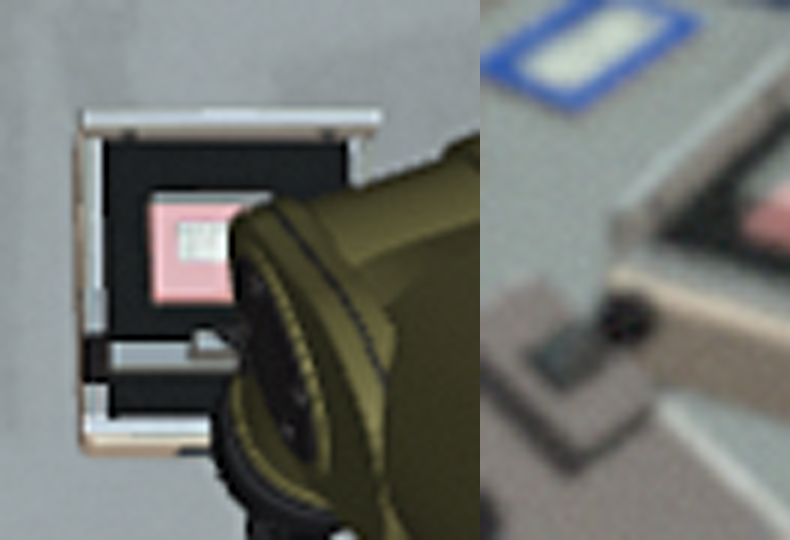

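The flask lies flat on the tray, parallel to the fence, its tail end near px (150,250) and the bar still ahead of it. Next I push the clamp with shut fingers.

move_arm:
  plan:
    - {"translation":[0,0,0],"roll":0}
    - {"translation":[0,0,-1.5],"roll":0}
    - {"translation":[0,0,-3],"roll":0}
    - {"translation":[0.3,0,-4.1],"roll":0}
    - {"translation":[0.8,0,-4.1],"roll":0}
    - {"translation":[1.3,0,-4.1],"roll":0}
    - {"translation":[1.8,0,-4.1],"roll":0}
    - {"translation":[2.2,0,-4.1],"roll":0}
  jaw: 1

```text
clock: 10.52
tool_pos: [0.5155, -0.1286, 0.1042]
orientation: [2.195, 2.245, 0.002]
contact_force: [0.1, -0.3, 0.2]
grip_width: 0.0001
gripper_force: 0.0
```

move_arm:
  plan:
    - {"translation":[0.25,0,0],"roll":0}
    - {"translation":[0.5,0,0],"roll":0}
    - {"translation":[0.75,0,0],"roll":0}
    - {"translation":[1,0,0],"roll":0}
    - {"translation":[1.25,0,0],"roll":0}
    - {"translation":[1.5,0,0],"roll":0}
    - {"translation":[1.7,0,0],"roll":0}
    - {"translation":[1.7,0,0],"roll":0}

```text
clock: 11.52
tool_pos: [0.5573, -0.1284, 0.1033]
orientation: [2.195, 2.246, 0.002]
contact_force: [-0.5, -0.6, -0.5]
grip_width: 0.0002
gripper_force: 0.0
```

move_arm:
  plan:
    - {"translation":[0.15,0,0],"roll":0}
    - {"translation":[0.3,0,0],"roll":0}
    - {"translation":[0.45,0,0],"roll":0}
    - {"translation":[0.6,0,0],"roll":0}
    - {"translation":[0.7,0,0],"roll":0}

```text
clock: 12.15
tool_pos: [0.5742, -0.1283, 0.1033]
orientation: [2.196, 2.247, 0.0]
contact_force: [-1.7, 1.4, 1.1]
grip_width: 0.0001
gripper_force: 1.0
```

Run:
```python
from h import *
d=camera("scene");c=camera("top")
a=cv2.resize(c["img"][130:220,265:345],(400,450),interpolation=cv2.INTER_CUBIC)
b=cv2.resize(d["img"][145:210,220:300],(400,325),interpolation=cv2.INTER_CUBIC)
cv2.imwrite("pics/clamp.png",np.hstack([a,cv2.copyMakeBorder(b,0,125,0,0,0)]))
print(arm.sense()["contact_force"],arm.sense()["tool_pos"])
```

```text
[-1.20087795  0.79068276 -0.52859711] [ 0.57448526 -0.12835847  0.10331059]
```

View pics/clamp.png

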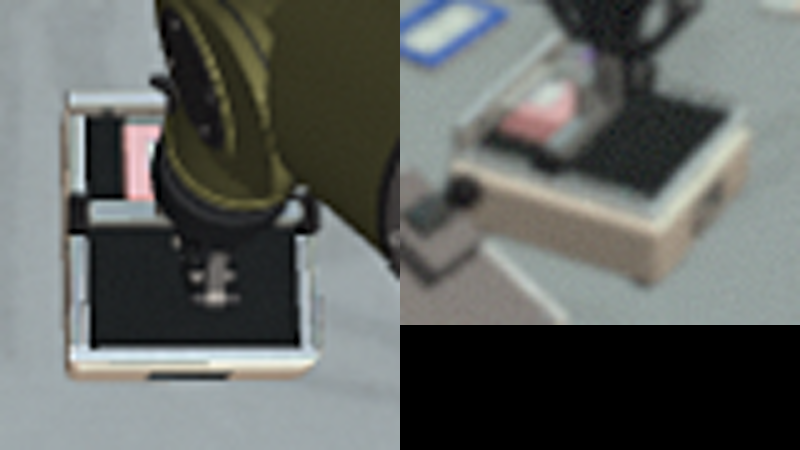

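The bar now presses the flask close to the fence, but the force is still low, so I push on until it rises.

move_arm:
  plan:
    - {"translation":[0.1,0,0],"roll":0}
    - {"translation":[0.2,0,0],"roll":0}
    - {"translation":[0.3,0,0],"roll":0}
    - {"translation":[0.3,0,0],"roll":0}

```text
clock: 12.75
tool_pos: [0.5811, -0.1283, 0.1033]
orientation: [-2.195, -2.247, 0.0]
contact_force: [-1.7, 0.5, 1.6]
grip_width: -0.0003
gripper_force: 1.4
```

move_arm:
  plan:
    - {"translation":[0.1,0,0],"roll":0}
    - {"translation":[0.2,0,0],"roll":0}
    - {"translation":[0.2,0,0],"roll":0}

```text
clock: 13.12
tool_pos: [0.5812, -0.1283, 0.1032]
orientation: [-2.191, -2.242, 0.013]
contact_force: [-12.7, 3.0, 10.9]
grip_width: 0.0002
gripper_force: 6.9
```

Snug: it stopped dead at 12.7 N. Next I back off and rise, rolling towards the knob grip orientation.

move_arm:
  plan:
    - {"translation":[-1.2,0,0],"roll":0}
    - {"translation":[-1.8,0,1],"roll":0}
    - {"translation":[-2.2,0,3],"roll":1.5}
    - {"translation":[-2.6,0,5],"roll":3}
    - {"translation":[-3,0,5.5],"roll":4.6}
    - {"translation":[-3,0,5.5],"roll":6.2}
    - {"translation":[-3,0,5.5],"roll":7.8}
    - {"translation":[-3,0,5.5],"roll":9.4}

```text
clock: 14.12
tool_pos: [0.5126, -0.1289, 0.2413]
orientation: [0.866, 3.017, 0.001]
contact_force: [1.0, 1.0, -0.4]
grip_width: 0.0002
gripper_force: 0.0
```

Run:
```python
from h import *
d=camera("scene");c=camera("top")
a=cv2.resize(c["img"][135:200,180:260],(800,650),interpolation=cv2.INTER_CUBIC)[:,0:720]
b=cv2.resize(d["img"][170:235,180:260],(800,650),interpolation=cv2.INTER_CUBIC)
a=cv2.resize(a,(720//2*1,325));
# top: scale 5 for overview; scene scale 5
cv2.imwrite("pics/cons.png",np.hstack([cv2.resize(c["img"][140:195,184:256],(432,330),interpolation=cv2.INTER_CUBIC),np.zeros((330,8,3),np.uint8),cv2.resize(d["img"][172:227,190:250],(360,330),interpolation=cv2.INTER_CUBIC)]))
s=arm.sense();print(s["clock"],s["tool_pos"],s["qpos"].round(2),s["orientation"],s["contact_force"])
for n,k in(("top",c),("scene",d)):
  for t in("clamp_tab","flask_mid","knob_grip","start_lever_tip"):
    z={"clamp_tab":.125,"flask_mid":.087,"knob_grip":.104,"start_lever_tip":.142}[t]
    print(n,t,[(onz(k,q["position"][::-1],z).round(4).tolist(),np.round(q["position"],1).tolist(),round(q["p"],2)) for q in spotter.landmark_of(n,t)[:2]])
```

```text
14.225 [ 0.51232878 -0.12886082  0.24095287] [ 0.68  0.67 -0.89  1.83  0.64  0.95  0.52] [8.73864653e-01 3.01565323e+00 1.79602357e-03] [-1.38715173 -0.08052772 -0.2831446 ]
top clamp_tab []
top flask_mid [([0.6366, -0.1307, 0.087], [157.3, 303.8], 0.48)]
top knob_grip [([0.5905, 0.1682, 0.104], [169.1, 202.7], 0.78)]
top start_lever_tip [([0.572, 0.0669, 0.142], [172.4, 236.4], 0.4)]
scene clamp_tab [([0.5886, -0.1204, 0.125], [159.8, 257.9], 0.58), ([0.591, -0.0604, 0.125], [167.8, 248.4], 0.37)]
scene flask_mid [([0.6152, -0.0996, 0.087], [169.8, 248.4], 0.78)]
scene knob_grip [([0.5802, 0.1737, 0.104], [210.8, 212.2], 0.63), ([0.5529, 0.2116, 0.104], [220.4, 212.6], 0.39)]
scene start_lever_tip [([0.5777, 0.0589, 0.142], [182.2, 232.6], 0.42)]
```

View pics/cons.png

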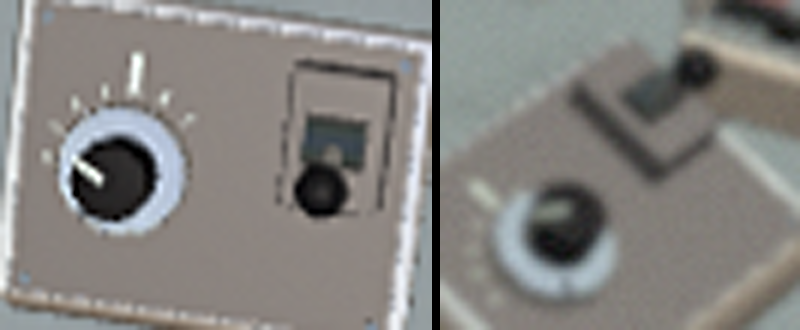

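The knob is seen at (113,179) with its ring at (123,172), the ball at (321,191), and in the scene half the knob at (567,222), with the ring at (556,243). I fit the console pose to these points.

```bash
cat > fit.py <<'E'
from h import *
from scipy.optimize import least_squares
C={n:camera(n) for n in("scene","top")}
px={"top":lambda x,y:(184+(x+.5)/6-.5,140+(y+.5)/6-.5),"scene":lambda x,y:(190+(x-440+.5)/6-.5,172+(y+.5)/6-.5)}
def proj(c,P):
    M=R.from_rotvec(c["attitude"]).as_matrix(); t=-M.T@np.array(c["origin"])
    return cv2.projectPoints(np.array([P],float),cv2.Rodrigues(M.T)[0],t,np.array(c["camera_matrix"]),np.array(c["dist"]))[0][0,0]
obs=[("top","kt",(111.5,180.5)),("scene","kt",(567,217)),("top","ring",(122,173)),("scene","ring",(556,243)),("top","ball",(321,191)),("scene","ball",(697,69)),
("top","tick",(137.5,72)),("scene","tick",(482,190)),("top","l1",(78,163)),("scene","l1",(535,214)),("scene","mark",(566,288))]
def f(p):
    x,y,z,yaw,th,rt,rl=p
    Rm=R.from_euler("zy",[yaw,-.47]).as_matrix()
    loc={"kt":(0,0,.012),"ring":(0,0,-.019),"ball":(.0139,-.105,.034),"tick":(rt,0,-.036),"l1":(rl*np.sin(th-.03),rl*np.cos(th-.03),.012),"mark":(-.031,0,-.019)}
    return Rm,loc
def res(p):
    Rm,loc=f(p); return np.concatenate([proj(C[n],p[:3]+Rm@np.array(loc[k]))-px[n](*q) for n,k,q in obs])
s=least_squares(res,[.59,.167,.103,-.12,.5,.045,.016],loss="soft_l1",f_scale=.7)
print(s.x.round(4)); 
for (n,k,q),e in zip(obs,s.fun.reshape(-1,2)): print(n,k,e.round(2))
Rm,loc=f(s.x); print("knobtop",s.x[:3]+Rm@np.array(loc["kt"]),"ball",s.x[:3]+Rm@np.array(loc["ball"]))
E
python3 fit.py
```

```text
[ 0.591   0.1682  0.1043 -0.1237  0.4422  0.0469  0.0192]
top kt [-0.07  0.06]
scene kt [ 0.78 -1.29]
top ring [-0.33 -0.83]
scene ring [-0.57  0.11]
top ball [1.09 0.15]
scene ball [0.04 1.58]
top tick [-0.51 -0.38]
scene tick [-0.22  1.69]
top l1 [-0.22 -0.42]
scene l1 [0.57 0.06]
scene mark [ 4.67 -0.47]
knobtop [0.58559782 0.16824731 0.11501037] ball [0.57637916 0.06233455 0.13500322]
```

move_arm:
  plan:
    - {"translation":[0.6,2.3,0],"roll":0.8}
    - {"translation":[1.2,4.6,0],"roll":1.6}
    - {"translation":[1.8,6.9,0],"roll":2.4}
    - {"translation":[2.4,9.2,0],"roll":3.2}
    - {"translation":[3,11.2,0],"roll":4.2}
    - {"translation":[3.07,11.87,-1.5],"roll":4.2}
    - {"translation":[3.07,11.87,-3.5],"roll":4.2}
    - {"translation":[3.07,11.87,-3.9],"roll":4.2}

```text
clock: 15.72
tool_pos: [0.5863, 0.167, 0.1402]
orientation: [-0.193, -3.13, 0.006]
contact_force: [-0.8, 0.4, 0.6]
grip_width: 0.0
gripper_force: 0.0
```

move_arm:
  plan:
    - {"translation":[0,0,0],"roll":0}
    - {"translation":[0,0,-0.2],"roll":0}
    - {"translation":[0,0,-0.4],"roll":0}
    - {"translation":[0,0,-0.6],"roll":0}

```text
clock: 16.23
tool_pos: [0.5885, 0.1683, 0.1287]
orientation: [0.195, 3.135, 0.001]
contact_force: [-0.3, -0.2, 0.4]
grip_width: -0.0001
gripper_force: 0.0
```

move_arm:
  plan:
    - {"translation":[0,0,-0.1],"roll":0}
    - {"translation":[0,0,-0.2],"roll":0}
    - {"translation":[0,0,-0.2],"roll":0}

```text
clock: 16.6
tool_pos: [0.588, 0.1683, 0.1231]
orientation: [-0.194, -3.135, 0.0]
contact_force: [0.3, -0.5, 0.6]
grip_width: 0.0003
gripper_force: 0.0
```

move_arm:
  plan:
    - {"translation":[0,0,-0.1],"roll":0}
    - {"translation":[0,0,-0.2],"roll":0}
    - {"translation":[0,0,-0.2],"roll":0}

```text
clock: 16.98
tool_pos: [0.5879, 0.1683, 0.118]
orientation: [-0.194, -3.135, 0.0]
contact_force: [0.3, 0.3, -0.6]
grip_width: -0.0003
gripper_force: 0.0
```

move_arm:
  plan:
    - {"translation":[0,0,-0.1],"roll":0}
    - {"translation":[0,0,-0.2],"roll":0}
    - {"translation":[0,0,-0.2],"roll":0}

```text
clock: 17.35
tool_pos: [0.5885, 0.169, 0.1161]
orientation: [0.194, 3.133, 0.001]
contact_force: [-4.2, -2.7, 17.3]
grip_width: 0.0001
gripper_force: 8.5
```

move_arm:
  plan:
    - {"translation":[0,0,-0.1],"roll":0}
    - {"translation":[0,0,-0.2],"roll":0}
    - {"translation":[0,0,-0.2],"roll":0}

```text
clock: 17.73
tool_pos: [0.588, 0.171, 0.115]
orientation: [0.192, 3.132, 0.004]
contact_force: [-11.7, -4.4, 41.7]
grip_width: 0.0002
gripper_force: 20.9
```

Touched the knob's top at TCP z ≈ 0.1165. Now I rise, open partway, roll +18° and go down around the knob.

move_arm:
  plan:
    - {"translation":[-0.05,0,1.3],"roll":0}
    - {"translation":[-0.05,0,1.3],"roll":1.5}
    - {"translation":[-0.05,0,1.3],"roll":3.05}
    - {"translation":[-0.05,0,1.3],"roll":3.05}
  jaw: -0.4

```text
clock: 18.23
tool_pos: [0.5868, 0.1682, 0.1406]
orientation: [0.304, -3.126, -0.001]
contact_force: [0.1, 0.6, -0.4]
grip_width: 0.0597
gripper_force: 0.0
```

move_arm:
  plan:
    - {"translation":[0,0,-0.7],"roll":0}
    - {"translation":[0,0,-1.4],"roll":0}
    - {"translation":[0,0,-1.8],"roll":0}
    - {"translation":[0,0,-2],"roll":0}
    - {"translation":[0,0,-2],"roll":0}

```text
clock: 18.85
tool_pos: [0.5867, 0.1685, 0.0905]
orientation: [0.307, -3.126, -0.0]
contact_force: [0.6, 0.6, 0.5]
grip_width: 0.0598
gripper_force: 0.0
```

move_arm:
  plan:
    - {"translation":[0,0,0],"roll":0}
    - {"translation":[0,0,0],"roll":0}
    - {"translation":[0,0,0],"roll":0}
  jaw: 0.6
  squeeze: 30

```text
clock: 19.23
tool_pos: [0.5877, 0.1652, 0.0917]
orientation: [-0.303, 3.126, -0.009]
contact_force: [-1.2, -5.6, 6.6]
grip_width: 0.0385
gripper_force: 29.3
```

move_arm:
  plan:
    - {"translation":[0,-0.1,0],"roll":-0.6}
    - {"translation":[0,-0.15,0],"roll":-1.5}
    - {"translation":[0,-0.15,0],"roll":-2.4}
    - {"translation":[0,-0.15,0],"roll":-3.4}
    - {"translation":[0,-0.15,0],"roll":-4.4}
    - {"translation":[0,-0.15,0],"roll":-5.3}
    - {"translation":[0,-0.15,0],"roll":-6.1}
    - {"translation":[0,-0.15,0],"roll":-6.1}

```text
clock: 20.23
tool_pos: [0.5875, 0.1688, 0.0929]
orientation: [0.683, 3.064, 0.012]
contact_force: [-3.0, 2.4, 7.4]
grip_width: 0.0367
gripper_force: 46.5
```

move_arm:
  plan:
    - {"translation":[0,0,0],"roll":0}
    - {"translation":[0,0,0],"roll":0}
    - {"translation":[0,0,1],"roll":0}
    - {"translation":[0,0,2],"roll":1.5}
    - {"translation":[0,0,2],"roll":3}
    - {"translation":[0,0,2],"roll":4.6}
    - {"translation":[0,0,2],"roll":6.1}
    - {"translation":[0,0,2],"roll":6.1}
  jaw: -0.4

```text
clock: 21.22
tool_pos: [0.5868, 0.1636, 0.1402]
orientation: [0.303, -3.126, 0.001]
contact_force: [-0.2, -0.3, -0.5]
grip_width: 0.0597
gripper_force: 0.0
```

Run:
```python
from h import *
d=camera("scene")
cv2.imwrite("pics/k1.png",cv2.resize(d["img"][185:230,190:245],(770,630),interpolation=cv2.INTER_CUBIC)[:600])
print(arm.sense()["tool_pos"],arm.sense()["contact_force"])
```

```text
[0.586826   0.16383609 0.14032985] [ 0.09770835  0.14810699 -0.20591704]
```

View pics/k1.png

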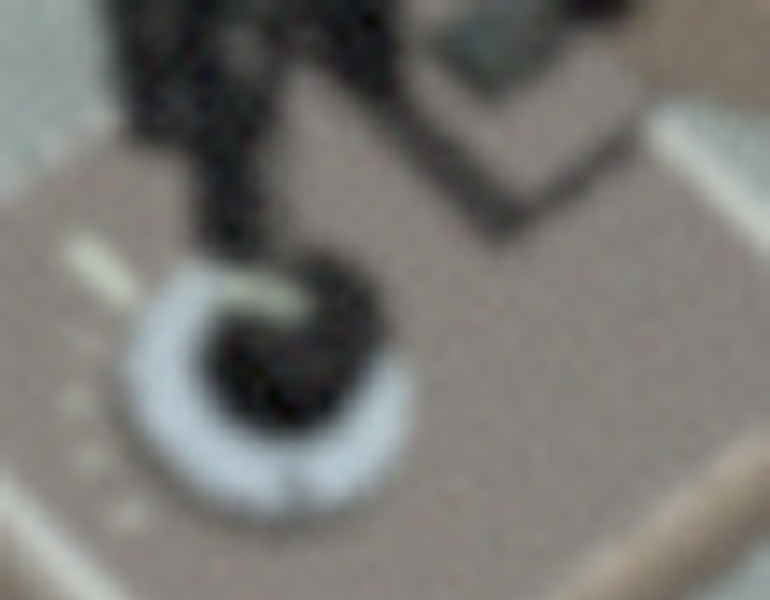

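The ring mark stays at (293,480), i.e. px (211,219), unmoved. The white line now runs from (310,305) to (225,285). I compute its angle.

Run:
```python
from h import *
c=camera("scene")
M=R.from_rotvec(c["attitude"]).as_matrix();t=-M.T@np.array(c["origin"])
pj=lambda P:cv2.projectPoints(np.array(P,float),cv2.Rodrigues(M.T)[0],t,np.array(c["camera_matrix"]),np.array(c["dist"]))[0][:,0]
Rm=R.from_euler("zy",[-.1237,-.47]).as_matrix();g=np.array([.5905,.168,.1015])
for th in np.arange(.3,1.9,.1):
    L=np.array([[r*np.sin(th-.03),r*np.cos(th-.03),.012] for r in(.004,.018)])
    q=pj(g+L@Rm.T); d=q[1]-q[0]; print(round(th,2),((q-[190,185])*14).round().tolist(),round(np.degrees(np.arctan2(d[1],d[0])),1))
print("now",np.degrees(np.arctan2(285-305,225-312)),"before",np.degrees(np.arctan2(6,-35)))
```

```text
0.3 [[290.0, 315.0], [237.0, 331.0]] 163.0
0.4 [[289.0, 314.0], [233.0, 325.0]] 168.8
0.5 [[288.0, 312.0], [230.0, 318.0]] 174.4
0.6 [[288.0, 311.0], [228.0, 311.0]] 179.6
0.7 [[288.0, 309.0], [227.0, 305.0]] -175.4
0.8 [[287.0, 308.0], [226.0, 298.0]] -170.7
0.9 [[288.0, 306.0], [226.0, 291.0]] -166.0
1.0 [[288.0, 305.0], [227.0, 285.0]] -161.6
1.1 [[288.0, 304.0], [229.0, 279.0]] -157.2
1.2 [[289.0, 302.0], [231.0, 273.0]] -152.8
1.3 [[289.0, 301.0], [235.0, 268.0]] -148.5
1.4 [[290.0, 300.0], [238.0, 263.0]] -144.1
1.5 [[291.0, 299.0], [243.0, 258.0]] -139.6
1.6 [[292.0, 298.0], [248.0, 254.0]] -135.1
1.7 [[294.0, 297.0], [254.0, 251.0]] -130.4
1.8 [[295.0, 297.0], [260.0, 248.0]] -125.6
now -167.0534904843631 before 170.2724214485984
```

About 0.9 now (from 0.43). Two more strokes of about 27° each.

move_arm:
  plan:
    - {"translation":[0,0.1,-0.7],"roll":-0.8}
    - {"translation":[0,0.1,-1.4],"roll":-0.8}
    - {"translation":[0,0.1,-1.8],"roll":-0.8}
    - {"translation":[0,0.1,-2],"roll":-0.8}
    - {"translation":[0,0.1,-2],"roll":-0.8}

```text
clock: 21.95
tool_pos: [0.5868, 0.1671, 0.0906]
orientation: [0.176, -3.136, -0.0]
contact_force: [-0.3, -0.2, 0.7]
grip_width: 0.0594
gripper_force: 0.0
```

move_arm:
  plan:
    - {"translation":[0,0,0],"roll":0}
    - {"translation":[0,0,0],"roll":0}
    - {"translation":[0,0,0],"roll":0}
    - {"translation":[0,0,0],"roll":-1.1}
    - {"translation":[0,0,0],"roll":-2.2}
    - {"translation":[0,0,0],"roll":-3.4}
    - {"translation":[0,0,0],"roll":-4.5}
    - {"translation":[0,0,0],"roll":-4.5}
  jaw: 0.6

```text
clock: 22.95
tool_pos: [0.5871, 0.1682, 0.0925]
orientation: [0.56, 3.09, 0.003]
contact_force: [-2.5, -2.4, 6.4]
grip_width: 0.0366
gripper_force: 41.1
```

move_arm:
  plan:
    - {"translation":[0,0,0],"roll":0}
    - {"translation":[0,0,0],"roll":0}
    - {"translation":[0,0,1],"roll":0}
    - {"translation":[0,0,2],"roll":1}
    - {"translation":[0,0,2],"roll":2.5}
    - {"translation":[0,0,2],"roll":4}
    - {"translation":[0,0,2],"roll":4.5}
    - {"translation":[0,0,2],"roll":4.5}
  jaw: -0.4

```text
clock: 23.95
tool_pos: [0.5869, 0.167, 0.1406]
orientation: [0.174, -3.136, -0.001]
contact_force: [-0.4, 0.5, -0.1]
grip_width: 0.0595
gripper_force: 0.0
```

```bash
cat > line.py <<'E'
from h import *
im=camera("scene")["img"][200:216,202:220].astype(int)
g=im.min(2); print(g)
print(arm.sense()["tool_pos"],arm.sense()["clock"])
E
python3 line.py; python3 -c "
import cv2;a=cv2.imread('pics/k1.png');b=cv2.resize(a,(55,43),interpolation=cv2.INTER_AREA)[15:31,12:30];print(b.min(2))"
```

```text
[[ 71  43  20  32  53  76  89 105 114 121 123 125 124 124 123 123 125 124]
 [ 77  48  35  38  54  72  85  94 103 114 113 116 119 122 124 126 123 126]
 [ 87  64  43  35  48  72  87  84  78  85  90  96 107 114 121 122 127 127]
 [115 103  86  58  55  73  88  85  71  57  62  74  80 100 110 120 123 123]
 [147 145 129  98  70  72 106 111  92  74  49  43  57  74  97 109 124 123]
 [165 165 150 113  74  77 100 123 120  94  63  42  42  59  71 100 118 126]
 [171 170 150 107  63  58  80 105 105  85  58  43  36  44  62  92 112 120]
 [174 165 135  85  42  40  54  61  71  60  47  40  42  40  53  81 111 123]
 [171 150 112  59  38  34  37  48  48  44  44  41  41  42  55  80 112 125]
 [168 142  91  44  33  28  42  44  46  43  48  41  40  38  61  90 112 123]
 [167 133  84  39   6  16  42  42  43  44  49  43  40  46  76 110 133 132]
 [170 136  86  47  25  23  25  27  38  40  41  44  41  55  98 134 146 141]
 [172 143 103  52  23  23  23  31  23  35  29  26  46  80 128 156 161 149]
 [175 162 123  79  44  19  27  20  27  26  25  36  64 110 148 170 167 152]
 [179 174 150 112  76  42  33  22  19  17  25  53 
[... 641 characters left out ...]
 44  42  59  94 114 123]
 [174 171 149 114  92  88  94 106 107  90  61  41  39  42  53  86 110 122]
 [174 161 129  88  57  51  57  66  73  63  47  40  41  43  55  78 104 124]
 [172 148 108  65  36  36  42  45  50  46  41  36  38  46  59  89 112 122]
 [168 139  91  50  25  22  34  37  41  43  44  42  40  50  75 111 130 131]
 [170 138  90  44  23  19  17  32  39  42  45  39  39  60  97 136 148 140]
 [174 148 106  62  28  18  23  23  29  35  35  36  47  77 122 153 161 150]
 [177 161 127  83  44  24  25  10  21  26  27  28  64 107 146 169 166 150]
 [180 173 148 111  70  39  28  22  13  20  31  50  94 136 167 178 166 149]
 [179 177 164 142 111  86  62  48  41  44  65  93 126 160 175 179 167 149]]
```

A finger hides part of the line, so I lift clear and look with the last picture.

move_arm:
  plan:
    - {"translation":[0,0,2.4],"roll":0}
    - {"translation":[0,0,4],"roll":0}
    - {"translation":[0,0,4],"roll":0}

```text
clock: 24.38
tool_pos: [0.5884, 0.1689, 0.2445]
orientation: [-0.174, 3.13, 0.005]
contact_force: [0.5, 0.4, 0.1]
grip_width: 0.06
gripper_force: 0.0
```

```bash
python3 - <<'E'
from h import *
d=camera("scene"); t=camera("top")["img"]
a=cv2.resize(d["img"][185:225,190:230],(560,560),interpolation=cv2.INTER_CUBIC)
cv2.imwrite("pics/k2.png",a)
E
python3 line.py
```

```text
[[126 121 123 124 122 123 119 124 121 124 121 123 127 124 125 120 121 123]
 [125 122 125 124 124 118 114 114 113 111 112 117 121 120 121 121 124 124]
 [128 126 126 126 128 119 105  91  84  87  84  93 105 118 122 124 125 120]
 [138 139 135 136 133 129 109  88  72  61  61  69  83  98 111 119 123 124]
 [154 160 155 136 128 124 120 114  93  71  52  44  54  77  95 112 119 121]
 [164 166 156 128 100  94 113 130 121  95  58  46  40  51  68 103 117 124]
 [168 168 145 105  71  58  77 100 108  86  51  44  41  37  64  90 112 121]
 [174 161 129  81  49  35  54  66  70  62  49  42  42  43  56  82 112 120]
 [171 150 113  63  39  39  39  46  50  44  38  41  42  38  53  81 104 120]
 [169 139  91  44  21  35  40  38  48  48  42  40  44  45  56  89 112 122]
 [164 130  80  38  29  28  40  40  36  44  40  46  45  50  77 111 130 128]
 [163 136  88  44  13  15  22  30  38  40  43  36  39  58  99 135 147 139]
 [170 142  95  60  26  18  28  23  32  30  26  33  41  75 123 155 158 148]
 [177 163 124  77  37  21  21  14   9  20  23  27  60 108 150 171 165 147]
 [178 173 145 109  76  43  36  14  17  20  29  50  94 138 167 176 166 149]
 [177 173 166 143 118  92  58  51  43  41  63  96 128 160 178 177 168 147]]
[0.58643638 0.16637529 0.23982706] 24.525
```

View pics/k2.png

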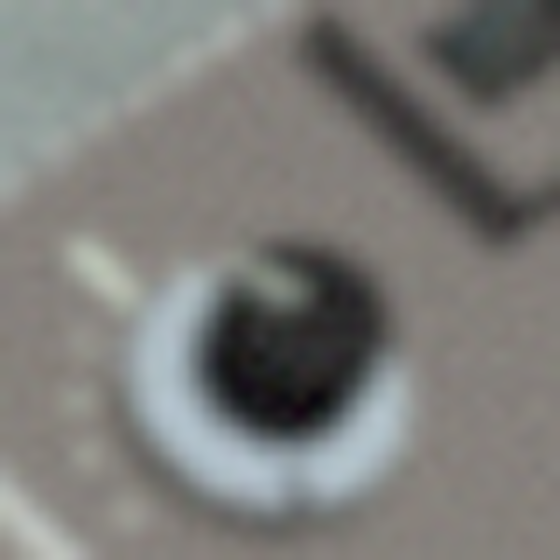

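The line runs from (300,292) to (245,260), about 1.27 rad; the mark is still at (290,485). One more stroke of about 25°.

move_arm:
  plan:
    - {"translation":[0,0,-2],"roll":0}
    - {"translation":[0,0,-4],"roll":0}
    - {"translation":[0,0,-5],"roll":0}
    - {"translation":[0,0,-5.7],"roll":0}
    - {"translation":[0,0,-6],"roll":0}
    - {"translation":[0,0,-6],"roll":0}

```text
clock: 25.28
tool_pos: [0.5869, 0.1673, 0.0908]
orientation: [0.176, -3.137, -0.0]
contact_force: [-0.4, -0.7, 0.6]
grip_width: 0.0596
gripper_force: 0.0
```

move_arm:
  plan:
    - {"translation":[0,0,0],"roll":0}
    - {"translation":[0,0,0],"roll":0}
    - {"translation":[0,0,0],"roll":0}
    - {"translation":[0,0,0],"roll":-1.1}
    - {"translation":[0,0,0],"roll":-2.2}
    - {"translation":[0,0,0],"roll":-3.3}
    - {"translation":[0,0,0],"roll":-4.3}
    - {"translation":[0,0,0],"roll":-4.3}
  jaw: 0.6

```text
clock: 26.28
tool_pos: [0.5877, 0.1679, 0.0926]
orientation: [0.527, 3.094, 0.003]
contact_force: [-1.3, -1.5, 7.2]
grip_width: 0.0368
gripper_force: 41.1
```

move_arm:
  plan:
    - {"translation":[0,0,0],"roll":0}
    - {"translation":[0,0,0],"roll":0}
    - {"translation":[0,0,1],"roll":0}
    - {"translation":[0,0,2.5],"roll":0}
    - {"translation":[0,0,4.5],"roll":0}
    - {"translation":[0,0,6],"roll":0}
    - {"translation":[0,0,6],"roll":0}
  jaw: -0.4

```text
clock: 27.15
tool_pos: [0.5882, 0.1686, 0.244]
orientation: [0.528, 3.092, 0.006]
contact_force: [0.7, 0.4, -0.5]
grip_width: 0.0595
gripper_force: 0.0
```

```bash
python3 line.py
```

```text
[[119 120 121 123 127 125 130 123 125 122 124 123 123 125 125 121 123 124]
 [124 124 124 123 123 129 131 125 114 116 113 118 122 121 118 120 121 124]
 [124 128 123 122 125 137 144 127 103  88  89 101 106 113 118 125 125 126]
 [135 141 139 126 111 112 126 122 101  76  67  69  81  98 112 115 125 121]
 [153 164 152 132 103  82  95 113 110  91  67  53  56  74  95 111 119 120]
 [160 169 158 127  87  58  62  92 107 100  75  54  44  52  77 103 118 127]
 [169 171 152 110  65  47  47  66  83  84  64  45  41  46  62  90 112 122]
 [176 162 136  89  51  40  45  49  51  62  52  43  43  42  56  83 111 121]
 [174 153 111  69  36  39  42  45  44  44  46  37  42  46  54  84 106 122]
 [167 138  91  50  33  28  42  42  45  44  41  44  47  46  53  91 112 124]
 [166 132  90  47  19  26  36  41  40  48  50  43  37  46  77 114 128 130]
 [167 137  87  42  21  14  28  35  33  42  40  41  43  62  96 136 151 139]
 [171 145  98  51  25  23  23  22  26  28  33  28  44  79 124 153 161 145]
 [178 157 121  76  34  26  15  19  15  22  23  25  63 111 145 171 165 150]
 [181 170 150 112  72  43  25  16  22  25  33  57  97 140 167 177 170 149]
 [176 179 167 143 118  90  64  50  47  48  71  97 132 162 174 176 163 145]]
[0.58732621 0.16742009 0.24181989] 27.2
```

```bash
cat > ang.py <<'E'
from h import *
from scipy.optimize import least_squares
from scipy.ndimage import gaussian_filter
c=camera("scene")
M=R.from_rotvec(c["attitude"]).as_matrix();t=-M.T@np.array(c["origin"])
pj=lambda P:cv2.projectPoints(np.array(P,float),cv2.Rodrigues(M.T)[0],t,np.array(c["camera_matrix"]),np.array(c["dist"]))[0][:,0]
Rm=R.from_euler("zy",[-.1237,-.47]).as_matrix();g=np.array([.5905,.168,.1015])
s=np.arange(-20,20.1,.5)/1000; X,Y=np.meshgrid(s,s,indexing="ij")
q=pj(g+np.c_[X.ravel(),Y.ravel(),0*X.ravel()+.012]@Rm.T).reshape(*X.shape,2).astype(np.float32)
def small(f,y0,x0,sc):
    a=cv2.imread(f); full=np.zeros((384,512,3),np.uint8); h,w=a.shape[0]//sc,a.shape[1]//sc
    full[y0:y0+h,x0:x0+w]=cv2.resize(a[:h*sc,:w*sc],(w,h),interpolation=cv2.INTER_AREA); return full
I=[cv2.imread("pics/scene0.png"),small("pics/k1.png",185,190,14),small("pics/k2.png",185,190,14),c["img"]]
I=[cv2.remap(i.min(2).astype(np.float32),q,None,cv2.INTER_LINEAR) for i in I]
def model(p,th,amp,rl):
    dx,dy,w=p; x=X*1000-dx; y=Y*1000-dy
    u=x*np.sin(th-.03)+y*np.cos(th-.03); v=x*np.cos(th-.03)-y*np.sin(th-.03)
    return gaussian_filter(45+amp*((abs(v)<w)&(u>rl)).astype(float),3)
# smooth analytic line: amp*exp(-(v/w)^2)*sigmoid((u-rl)/1.5), fitted inside 15 mm
def res(p):
    dx,dy,w,rl,b=p[:5]; out=[]
    x=X*1000-dx;y=Y*1000-dy;m=(X**2+Y**2<.0135**2)
    for k in range(len(I)):
        th,amp=p[5+2*k:7+2*k]; u=x*np.sin(th-.03)+y*np.cos(th-.03); v=x*np.cos(th-.03)-y*np.sin(th-.03)
        out.append((b+amp*np.exp(-(v/w)**2)/(1+np.exp(-(u-rl)/2))-I[k])[m])
    return np.concatenate(out)
r=least_squares(res,[0,0,3,4,45,.44,90,.9,90,1.27,90,1.6,90],loss="soft_l1",f_scale=10)
print(r.x[:5].round(2),"theta",r.x[5::2].round(3),"amp",r.x[6::2].round(0),"rms",np.sqrt((r.fun**2).mean()))
E
python3 ang.py
```

```text
[ 4.21 -1.36  7.32 -0.06 41.72] theta [0.392 0.819 1.292 1.776] amp [69. 94. 80. 71.] rms 3.6874711298387757
```

The scene fit says about 1.77 rad, a slight overshoot. I clear the arm and check with the top camera.

move_arm:
  plan:
    - {"translation":[-0.6,-2.3,0],"roll":0}
    - {"translation":[-1.2,-4.6,0],"roll":0}
    - {"translation":[-1.8,-6.9,0],"roll":0}
    - {"translation":[-2.4,-9,0],"roll":0}
    - {"translation":[-2.8,-10,0],"roll":0}
    - {"translation":[-2.8,-10,0],"roll":0}

```text
clock: 28.0
tool_pos: [0.515, -0.086, 0.2389]
orientation: [-0.535, -3.091, 0.003]
contact_force: [0.7, 0.6, 0.8]
grip_width: 0.06
gripper_force: 0.0
```

```bash
cat > angt.py <<'E'
from h import *
import sys
from scipy.optimize import least_squares
Rm=R.from_euler("zy",[-.1237,-.47]).as_matrix();g=np.array([.5905,.168,.1015])
s=np.arange(-20,20.1,.5)/1000; X,Y=np.meshgrid(s,s,indexing="ij"); P=g+np.c_[X.ravel(),Y.ravel(),0*X.ravel()+.012]@Rm.T
for cam,first in(("top","pics/top0.png"),("scene","pics/scene0.png")):
    c=camera(cam)
    M=R.from_rotvec(c["attitude"]).as_matrix();t=-M.T@np.array(c["origin"])
    q=cv2.projectPoints(P,cv2.Rodrigues(M.T)[0],t,np.array(c["camera_matrix"]),np.array(c["dist"]))[0].reshape(*X.shape,2).astype(np.float32)
    I=[cv2.remap(i.min(2).astype(np.float32),q,None,cv2.INTER_LINEAR) for i in(cv2.imread(first),c["img"])]
    def res(p):
        dx,dy,w,rl,b=p[:5]; out=[]
        x=X*1000-dx;y=Y*1000-dy;m=(X**2+Y**2<.0135**2)
        for k in range(2):
            th,amp=p[5+2*k:7+2*k]; u=x*np.sin(th-.03)+y*np.cos(th-.03); v=x*np.cos(th-.03)-y*np.sin(th-.03)
            out.append((b+amp*np.exp(-(v/w)**2)/(1+np.exp(-(u-rl)/2))-I[k])[m])
        return np.concatenate(out)
    r=least_squares(res,[0,0,3,4,45,.44,90,1.65,90],loss="soft_l1",f_scale=10)
    print(cam,r.x.round(2),"rms",np.sqrt((r.fun**2).mean()))
    if cam=="top": print(c["img"].min(2)[160:178,194:212])
print(arm.sense()["tool_pos"],arm.sense()["clock"])
E
python3 angt.py
```

```text
top [ -3.54   1.46   2.44   5.81  35.89   0.71 197.94   1.58 197.31] rms 9.41780930417943
[[125 123  87 168 179 189 184 183 184 186 185 186 184 183 186 177 164 106]
 [148  84 161 188 186 185 188 191 191 191 192 194 192 187 183 184 186 162]
 [150 165 190 184 186 194 203 132 130 100 146 140 166 197 189 183 182 184]
 [128 194 187 189 198 136 110  38  43 112  58  48  79 143 201 190 183 183]
 [175 192 193 200 149  42   0  10 145 201  12   0   0  54 146 201 188 184]
 [206 194 202 147  58  17  25  31 212 174  18  23   9   0  54 141 196 187]
 [198 201 146  58  21  35  31  42 255 104  30  41  28   2   5  79 202 190]
 [193 207  48  18  33  39  30  44 255  81  33  45  44  26   0  55 206 190]
 [197 176   2  31  36  37  33  89 255  43  35  45  47  47   0  22 138 190]
 [201 151  15  32  38  36  33  62 215  21  38  43  45  46   6  27 144 190]
 [203 112  14  34  37  37  36  33  92  32  40  45  45  44  13  30 155 193]
 [202 187   7  30  35  39  39  35  35  36  40  41  45  44   9  39 193 189]
 [155 215  49  23  36  36  39  36  38  40  42  42  41  34  14  92 201 186]
 [116 200  96  12  28  36  38  38  38  38  41  39  33  31 100 184 193 186]
 [120 168 163  93  23  31  33  35  34  37  35  33  22  64 187 195 188 189]
 [123 133 152 112  52  13  20  23  24  23  21  15  89 183 196 189 188 190]
 [126 126 127 105 162 140  90  91  49  90  84 181 184 199 193 190 186 118]
 [127 126 127 119 144 172 176 189 180 184 178 197 192 194 194 181 152 111]]
scene [ 4.62 -0.95  6.66 -0.7  41.14  0.33 71.86  1.87 69.21] rms 3.3668219676676676
[ 0.5166011  -0.08209936  0.24004773] 28.1
```

Run:
```python
from h import *
c=camera("top"); im=c["img"].min(2).astype(float)
M=R.from_rotvec(c["attitude"]).as_matrix();t=-M.T@np.array(c["origin"])
pj=lambda P:cv2.projectPoints(np.array(P,float),cv2.Rodrigues(M.T)[0],t,np.array(c["camera_matrix"]),np.array(c["dist"]))[0][:,0]
def ridge(I,r0,r1,c0,c1,bg):
    cs=np.arange(c0,c1); rows=np.arange(r0,r1); W=np.clip(I[r0:r1,c0:c1]-bg,0,None)
    x=(W*cs).sum(1)/W.sum(1); k=np.polyfit(rows,x,1); return x.round(2),round(np.degrees(np.arctan(-k[0])),1)
print("line",ridge(im,164,170,200,206,50)); print(im[146:160,201:213].astype(int)); print("tick",ridge(im,149,155,204,210,135))
for yaw in(-.1237,-.105,-.14):
  Rm=R.from_euler("zy",[yaw,-.47]).as_matrix();g=np.array([.5905,.168,.1015])
  for nm,z,r in(("knob",.012,(.004,.017)),("tick",-.036,(.04,.054))):
    for th in(1.57,1.7):
      q=pj(g+np.array([[a*np.sin(th),a*np.cos(th),z] for a in r])@Rm.T); d=q[1]-q[0]; print(yaw,nm,th+.03,round(np.degrees(np.arctan2(d[0],-d[1])),1),q.round(1).tolist())
```

```text
line (array([202.61, 202.44, 202.21, 202.14, 201.84, 201.92]), np.float64(8.6))
[[131 131 129 130 130 128 131 131 131 131 131 131]
 [129 130 130 129 127 127 127 129 131 131 131 131]
 [131 129 129 129 124 145 146 126 130 132 130 131]
 [130 130 129 127 120 232 206 121 130 131 131 131]
 [131 130 129 125 116 253 227 117 129 131 131 132]
 [130 130 129 126 141 250 197 118 127 132 131 130]
 [129 129 128 124 155 249 184 120 127 131 132 130]
 [125 128 129 122 154 250 163 121 127 129 130 130]
 [180 125 127 123 183 253 152 122 127 127 128 128]
 [206 123 129 126 176 206 159 124 127 128 181 151]
 [159 125 120 116 139 128 139 128 129 158 225 137]
 [116  75 112 100 102 109 106 106 129 141 170 125]
 [171 158 171 164 167 149 140 100 130 109 128 129]
 [187 188 188 188 187 178 175 171 144  83 109 131]]
tick (array([206.42, 206.44, 206.31, 206.16, 206.06, 205.83]), np.float64(6.9))
-0.1237 knob 1.6 5.9 [[202.4, 168.8], [202.9, 164.5]]
-0.1237 knob 1.73 13.6 [[202.6, 168.9], [203.6, 164.6]]
-0.1237 tick 1.6 6.1 [[205.9, 153.9], [206.4, 149.3]]
-0.1237 tick 1.73 13.7 [[207.6, 154.3], [208.7, 149.8]]
-0.105 knob 1.6 4.8 [[202.4, 168.8], [202.8, 164.4]]
-0.105 knob 1.73 12.5 [[202.6, 168.8], [203.5, 164.6]]
-0.105 tick 1.6 5.0 [[205.7, 153.9], [206.1, 149.3]]
-0.105 tick 1.73 12.6 [[207.4, 154.2], [208.4, 149.7]]
-0.14 knob 1.6 6.9 [[202.5, 168.8], [203.0, 164.5]]
-0.14 knob 1.73 14.6 [[202.6, 168.9], [203.7, 164.6]]
-0.14 tick 1.6 7.0 [[206.1, 154.0], [206.7, 149.4]]
-0.14 tick 1.73 14.7 [[207.8, 154.3], [209.0, 149.9]]
```

The top view puts the line 1.7° past the tick's direction, so about 1.63 rad, inside the window. Next is the lever.

move_arm:
  plan:
    - {"translation":[0.1,2,0],"roll":0.7}
    - {"translation":[0.3,4,0],"roll":1.4}
    - {"translation":[0.5,5.6,0],"roll":2}
    - {"translation":[0.5,5.85,-1.5],"roll":2}
    - {"translation":[0.5,5.85,-3],"roll":2}
    - {"translation":[0.5,5.85,-4],"roll":2}
    - {"translation":[0.5,5.85,-4.3],"roll":2}
    - {"translation":[0.5,5.85,-4.3],"roll":2}
  jaw: 1

```text
clock: 29.15
tool_pos: [0.5294, 0.0646, 0.1335]
orientation: [-0.2, -3.135, -0.001]
contact_force: [0.6, -0.2, -0.1]
grip_width: 0.0001
gripper_force: 0.0
```

move_arm:
  plan:
    - {"translation":[0.3,0,0],"roll":0}
    - {"translation":[0.6,0,0],"roll":0}
    - {"translation":[0.9,-0.03,0.12],"roll":0}
    - {"translation":[1.2,-0.06,0.3],"roll":0}
    - {"translation":[1.5,-0.1,0.42],"roll":0}
    - {"translation":[1.8,-0.15,0.55],"roll":0}
    - {"translation":[2,-0.17,0.6],"roll":0}
    - {"translation":[2,-0.17,0.6],"roll":0}

```text
clock: 30.15
tool_pos: [0.5784, 0.0605, 0.1504]
orientation: [-0.199, -3.135, -0.002]
contact_force: [-1.2, 0.5, 1.6]
grip_width: 0.0002
gripper_force: 1.3
```

move_arm:
  plan:
    - {"translation":[0.1,0,0.03],"roll":0}
    - {"translation":[0.2,0,0.06],"roll":0}
    - {"translation":[0.3,0,0.09],"roll":0}
    - {"translation":[0.3,0,0.09],"roll":0}

```text
clock: 30.65
tool_pos: [0.5831, 0.0594, 0.1498]
orientation: [-0.2, -3.127, 0.002]
contact_force: [-10.6, 1.9, 4.8]
grip_width: -0.0001
gripper_force: 5.2
```

Run:
```python
from h import *
c=camera("scene")
print([(np.round(q["position"],1),round(q["p"],2)) for q in spotter.landmark_of("scene","start_lever_tip")[:2]]); print(arm.sense()["contact_force"])
```

```text
[(array([177. , 223.9]), 0.56)]
[-10.39033396   1.74050771   5.65275545]
```

At the end stop (10 N). I back off and check everything.

move_arm:
  plan:
    - {"translation":[-1,0,0],"roll":0}
    - {"translation":[-3,0,0.3],"roll":0}
    - {"translation":[-4,0,2],"roll":0}
    - {"translation":[-5,-2,4],"roll":0}
    - {"translation":[-5,-4,5],"roll":0}
    - {"translation":[-5,-5,5],"roll":0}
    - {"translation":[-5,-5,5],"roll":0}

```text
clock: 31.62
tool_pos: [0.4626, -0.0693, 0.2755]
orientation: [0.213, 3.133, -0.002]
contact_force: [0.0, 0.3, -0.4]
grip_width: 0.0001
gripper_force: 0.0
```

Run:
```python
from h import *
C={n:camera(n) for n in("scene","top")}; im=C["top"]["img"].min(2).astype(float)
O={n:cv2.imread(f"pics/{n}0.png") for n in C}
for t in("start_lever_tip","clamp_tab","flask_mid","large_flask","tape_roll","ring_mark","knob_grip"):
    rs=[];out=[]
    for n in C:
        l=spotter.landmark_of(n,t)
        if l: out.append((n,np.round(l[0]["position"],1).tolist(),round(l[0]["p"],2)));rs.append(ray(C[n],l[0]["position"][::-1]))
    print(t,out,tri(rs)[0].round(3) if len(rs)==2 else "")
cs=np.arange(200,206);W=np.clip(im[164:170,200:206]-50,0,None);print("line",np.degrees(np.arctan(-np.polyfit(range(6),(W*cs).sum(1)/W.sum(1),1)[0])))
print("diff round ring, scene now-start, low half:",np.abs(C["scene"]["img"][216:224,200:222].astype(int)-O["scene"][216:224,200:222]).max(2))
r=spotter.cut_out("top","small_flask")
if r: ys,xs=np.nonzero(r[0]["region"]);P=np.array([onz(C["top"],(x,y),.099)[:2] for x,y in zip(xs,ys)],np.float32);print(r[0]["p"],cv2.minAreaRect(P))
print(arm.sense()["clock"])
```

```text
start_lever_tip [('scene', [158.9, 256.0], 0.72), ('top', [160.1, 235.6], 0.41)] [0.538 0.05  0.251]
clamp_tab [('scene', [160.6, 258.3], 0.74)] 
flask_mid [('scene', [167.3, 250.3], 0.71)] 
large_flask [('scene', [167.3, 325.2], 0.92)] 
tape_roll [('scene', [221.2, 294.6], 0.52), ('top', [240.2, 260.0], 0.7)] [ 0.389 -0.005  0.014]
ring_mark [('scene', [218.6, 213.0], 0.57), ('top', [174.7, 198.8], 0.51)] [0.577 0.181 0.081]
knob_grip [('scene', [207.1, 211.9], 0.83), ('top', [167.7, 201.1], 0.96)] [0.588 0.17  0.114]
line 8.583892720949821
diff round ring, scene now-start, low half: [[ 2 12  6  8 12 10  8  8  2  9 12  3  6  5  9  5  9 10  8  7  2  5]
 [ 8  4  6 10  8  8  8 11  8 10  9  4  7  9  8  6 10  8  8  5  6  6]
 [ 6  9  5  3  5  6  9  6  6  8  8  7  6  9  9  6 11  9  8  6  4  5]
 [ 3  7  3  7  9  6 13 14  9  4 10  5  8  8  9  6  7  6  7  9  4  7]
 [ 6  5  1  2  5  7  6  7 10  5  7  7  3  8  6  5  5  6  7  5  7  6]
 [ 6  8  6  5  1  1  8  9  6  2  4  6  2  3  7  6  7  9  8  4  3  3]
 [ 7  7  6  5  6  5  2  7  4  2  6  5  6  8  7  1  7  8  7  6  6  7]
 [ 4  3  3  9  4  5  6  6  9  9  5  5  3  3 11  6  7  9  5  5  9  4]]
32.475
```

```bash
python3 -c "
from plant import arm
print(arm.close_job())"
```

```text
the job is handed in; nothing more can be done
None
```

I finished the job and handed it in at about 32 s of the 64 s, but no verdict came back: the flask is clamped snug against the fence, the inner knob reads about 1.63 rad, the outer ring shows no shift in the camera, and the lever is at its far stop.

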